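# Load culture dishes on the imaging carousel under a swing-arm camera

## Task

Get the dish imaging stand ready for a run: swing its camera arm well clear, out behind the stand, pull the brake knob out, turn the carousel by its hub knob until its pointer stands at the zero mark, and push the brake knob fully home again. With the carousel braked, set every culture dish that is on the table flat into a nest of its own, then swing the camera back over the carousel until the arm meets its stop. Leave the dropper bottle, the forceps and the caliper where they are.

Things in the scene. Friction and masses are not known exactly. Their poses are not given: they have to be found in the camera images.
- stand: fixed imaging stand: white drum base, 220 mm across and 44 mm high, with a steel post of 22 mm (190 mm high) beyond its rim. Origin under the drum's centre on the table, which is also the carousel's axis; its x axis points to its back, away from the robot, y to its left, z up. The post stands 155 mm from the centre, 70 degrees round from x towards y.
- carousel (a joint): angle of the carousel (rad), 0 when its pointer stands at the zero mark, growing counterclockwise from above, free between -0.6 and 3.2; it starts between 1.4 and 2.7, so it has to be turned clockwise. Friction 0.06 N m; the brake, when home, holds it with about 1 N m. A grey disc, 193 mm across, top at z = 45 mm, with three black dish nests and a white pointer line out to its rim.
- hub_knob (a point): centre of the top (z = 90 mm) of the round, fluted black hub knob in the middle of the carousel; the knob is 37 mm across and 34 mm high (z = 56 to 90 mm), on a thinner neck. Turning it turns the carousel.
- zero_mark (a point): the thick black zero tick on the base's scale ring, on the robot's side, level with the disc; the thinner ticks beside it are 15 degrees apart.
- nest_a (a point): floor centre (z = 45 mm) of the dish nest that lies under the camera at zero. Nest centres are 55 mm from the carousel's axis, 120 degrees apart. A nest is two black arcs, 6.5 mm high, 65 mm across inside, 73 mm outside, one on the hub side and one on the rim side; the two gaps between them (40 mm), along the line tangent to the carousel, are for fingers.
- nest_b (a point): floor centre of the second nest, as nest_a, 120 degrees further counterclockwise.
- nest_c (a point): floor centre of the third nest, as nest_a, 240 degrees further counterclockwise.
- brake (a joint): travel of the brake knob (m): 0 fully home (brake on), 0.012 fully out (brake off). A sprung detent in mid-travel holds it at either end; either way takes up to 15 N.
- brake_knob (a point): centre of the black mushroom brake knob (25 mm across, 19 mm long, axis level, z = 26 mm) on the front right of the base; it is pulled out straight away from the carousel's axis, along the level line from the stand's origin through this point. Nothing stands beside it.
- camera_arm (a joint): swing of the camera arm (rad): 0 over the carousel against its stop, growing counterclockwise from above as it swings out behind the stand, up to 2.5 at its other stop; clear of the carousel from 1.3 on, out of the way of the dishes too from 2.0 on. Slight friction (0.1 N m), stays where it is left.
- camera_head (a point): centre of the top (z = 225 mm) of the camera head, an upright white cylinder, 45 mm across; its top 40 mm are free to grip from above. The arm joins it lower down (z = 157 to 175 mm), and below are a black ring lamp and a lens (lowest point z = 118 mm). 100 mm from the hinge axis.
- camera_hinge (a point): top of the camera arm's upright hinge axis on the post (z = 191 mm).
- dish_1: closed round clear petri dish, 60 mm across and 14 mm high (grip it across the rim), lying flat on the table; origin at the centre of its underside, z up. May be absent.
- dish_2: closed round clear petri dish, 60 mm across and 14 mm high (grip it across the rim), lying flat on the table; origin at the centre of its underside, z up. May be absent.
- dish_3: closed round clear petri dish, 60 mm across and 14 mm high (grip it across the rim), lying flat on the table; origin at the centre of its underside, z up. May be absent.
- dropper_a: dropper bottle, 32 mm across, 95 mm high, a bystander; origin under its centre.
- forceps_a: steel forceps lying flat, 131 mm long, 9 mm high, a bystander; origin at the middle of the underside.
- caliper_a: caliper lying flat, 76 x 222 x 8 mm, a bystander; origin at the middle of the underside.

How it is judged (in metres and radians):
On the way, in this order (a step that is already met when the one before it is completed fails the run):
1. the camera arm is swung clear of the carousel (value of joint camera_arm above 1.3 rad), for 0.2 s.
2. with the arm clear, the brake knob is pulled out (value of joint camera_arm above 1.2 rad and value of joint brake above 0.0095 m), for 0.2 s.
3. with the brake out, the carousel's pointer stands at zero (within 0.05 rad) (value of joint camera_arm above 1.2 rad and value of joint brake above 0.0085 m and value of joint carousel between -0.05 and 0.05 rad), for 0.2 s.
4. the brake knob is pushed home with the pointer still at zero (value of joint brake below 0.003 m and value of joint carousel between -0.05 and 0.05 rad), for 0.2 s.
5. with the brake home and the arm clear, every dish present lies flat in a nest (all of step 4 and value of joint camera_arm above 1.2 rad and (distance between dish_1 and nest_a below 0.009 m or distance between dish_1 and nest_b below 0.009 m or distance between dish_1 and nest_c below 0.009 m) and angle between each of dish_1, dish_2, dish_3's own z axis and vertical below 0.1 rad and linear speed of each of dish_1, dish_2, dish_3 below 0.02 m/s and (distance between dish_2 and nest_a below 0.009 m or distance between dish_2 and nest_b below 0.009 m or distance between dish_2 and nest_c below 0.009 m) and (distance between dish_3 and nest_a below 0.009 m or distance between dish_3 and nest_b below 0.009 m or distance between dish_3 and nest_c below 0.009 m)), for 0.2 s.
6. the camera arm is swung back over the carousel to its stop (value of joint camera_arm below 0.06 rad), for 0.2 s.
At the end, for the whole second after the job is handed in: The camera arm is within 0.06 rad of its stop over the carousel and still, the brake knob is home (within 3 mm), the pointer is within 0.05 rad of zero, and every dish present lies flat (within 0.1 rad) and still in a nest, its underside's centre within 9 mm of the nest's floor centre (all of step 4 and value of joint camera_arm below 0.06 rad and (distance between dish_1 and nest_a below 0.009 m or distance between dish_1 and nest_b below 0.009 m or distance between dish_1 and nest_c below 0.009 m) and angle between each of dish_1, dish_2, dish_3's own z axis and vertical below 0.1 rad and linear speed of each of dish_1, dish_2, dish_3 below 0.02 m/s and (distance between dish_2 and nest_a below 0.009 m or distance between dish_2 and nest_b below 0.009 m or distance between dish_2 and nest_c below 0.009 m) and (distance between dish_3 and nest_a below 0.009 m or distance between dish_3 and nest_b below 0.009 m or distance between dish_3 and nest_c below 0.009 m) and velocity of joint camera_arm below 0.05 rad/s); the robot touches nothing.
It fails at once if a bystander (dropper bottle, forceps or caliper) is moved more than 30 mm (distance of any of dropper_a, forceps_a, caliper_a from where it was at the start of the episode above 0.03 m).
Of dish_1, dish_2, dish_3 only 2 to 3 are there at a start; the rules pass over those that are not, and their reading is None.
At some moment in a run one of dish_1, dish_2, dish_3 may be knocked a few centimetres aside while the robot is not near it.
Once in a run the grip may slacken for a moment while it holds something.
It also fails if it takes over 192 s, if anything falls off the work surface, if the arm or the gripper's body presses on something with over 40 N, if the wrist force passes 120 N, or if a joint passes its speed limit or range.

## Robot

A 6-joint arm with a two-finger parallel gripper is mounted at the origin on a cart in front of the work surface, level with it; the furniture and walls round the work are solid. World frame = base frame: x ahead of the robot, y to its left, z up, the work surface at z = 0. Lengths are in mm, angles in rad, forces in N, time in s.
With the tool pointing down it reaches from about 350 to 725 mm from the base axis. Payload 4.3 kg.
Tool frame: the origin (TCP) lies on the centre line of the jaws, within the pads' length; the fingertips stand 22 mm ahead of it and the grasp point (between the pads) lies 3 mm ahead of it; z points along the fingers, y is the line along which they close (so a half turn about z gives the same grasp; the last joint's range is limited). The gripper opens to 85 mm and grips with 20 to 120 N. Pads are 22 mm wide; open, the fingers measure 114 mm over their backs; the gripper's body (76 mm by 85 mm) begins 54 mm behind the grasp point. The pads swing forward as they close: fully open they stand 13 mm farther back than shut.
Start: joints at [0.992, 0.377, 0.081, 1.274, 0, 1.46], TCP at [259.806, 512.996, 253.329] pointing down, gripper open.
Joint ranges: [-2.72, 2.72], [-0.84, 1.66], [-1.02, 1.22], [-1.77, 2.12], [-1.37, 1.28], [-3.14, 3.14]. Speed limits (rad/s): [2.57, 2.57, 3.14, 3.14, 3.14, 3.14].

## Interface

Orientations are given as a 3x3 rotation matrix whose columns are the frame's x, y, z axes.
In Python, from rig import r, optics gives the robot as it stands (r), with the cameras (optics).
- The arm moves only by the tool jog_arm, called after "Request:" in YAML: its name, and indented under it one key for each argument. Schema: {"type":"object","properties":{"offsets":{"type":"array","items":{"type":"object","properties":{"dx":{"type":"number"},"dy":{"type":"number"},"dz":{"type":"number"},"wx":{"type":"number"},"wy":{"type":"number"},"wz":{"type":"number"}},"additionalProperties":false},"minItems":1,"maxItems":10},"finger_gap":{"type":"number"},"squeeze":{"type":"number"},"only":{"type":"string"},"quiet":{"type":"boolean"},"lines":{"type":"string"}},"required":["offsets"],"additionalProperties":false}. offsets is a list of rows, 1 to 10 of them, each an object with the fields dx, dy, dz (the shift in shares of the most that a row can go, 1 being 62.5 mm), wx, wy, wz (a rotation vector in a scale on which 1.0 is pi rad); a field left out counts as zero; each row shifts and turns the commanded pose from where the row before left it, along the tool's axes as they then stand; what a row does not reach is not made up. A row lasts 1/8 s, in which the tool goes at most 62.5 mm and 0.188 rad, less where a joint would pass 70% of its speed; a pose out of reach is approached as far as the arm can. finger_gap is the finger opening in mm, set as the call begins (left out keeps the last). The fingers move at their own pace and stop on an object; squeeze is the grip in N (left out, the last holds). Time passes only in rows, so rows that do not move let the fingers close. The tool returns the time, the measured TCP pose, the force, the opening and the grip force at its end. only (a regular expression) keeps the lines of the reply that match it, lines (a string "A,B") keeps lines A to B, and quiet returns only ok. Input that does not fit is refused with a message, and nothing moves.
- r.read_state(): the state, without advancing time (a new reading comes with each control period).
- optics.capture(name): name is "side" or "top"; returns a dict with "frame" (384x512x3 uint8, blue, green, red), "fx", "fy", "cx", "cy" (pixels), "D" ([k1, k2, p1, p2, k3] as OpenCV has them; the pictures are not rectified), "R" (3x3) and "t" (3): a world point X has camera coordinates R X + t. Camera axes: x right, y down, z forward; pixel columns grow to the right and rows downward; lengths in mm; the calibration is good to about 2 mm. A picture is of the moment at which its call begins. There is no depth.
- r.sign_off(): hands the job in; it is judged then, once.
The state is a dict: "time_s": time; "joint_pos": joint angles; "qd": joint speeds; "joint_efforts": joint torques, N m; "position": TCP position; "ee_rot": TCP orientation; "contact_force": force on the tool from outside, world axes, zero at the start; "ft_torque": the same for the moment, N m; "finger_gap": finger opening in mm; "gripper_force": force on a finger pad.
Only numpy, scipy, OpenCV 4.12 (cv2) and the standard library are available. Lean on these libraries where they do the work, as an engineer would, in place of code of your own. Each camera call takes 0.05 s, during which the arm holds its last target. There are 200 camera calls.

## Working session

There is one attempt and no reset: what is moved stays moved. The work goes in short steps, Python scripts to look and compute and a tool call to move; the robot and the scene stay as the last step left them, time stands still between calls to the robot, and variables do not carry over. Pictures are saved under pics/ and viewed, at most 14 in all, crops included, and the job is handed in when it is done.

```bash
ls; mkdir -p pics; python3 - <<'E'
from rig import r, optics
import cv2
for n in("top","side"):
    c=optics.capture(n); cv2.imwrite(f"pics/{n}0.png",c["frame"]); print(n,c["fx"],c["fy"],c["cx"],c["cy"],c["D"],c["R"],c["t"])
s=r.read_state(); print(s)
E
```

```text
pics
rig.py
top 382.3103694822061 382.3103694822061 249.84895022631613 196.79358807401047 [0.01793167 0.         0.         0.         0.        ] [[ 0.01405208 -0.99988923 -0.0049057 ]
 [-0.99633405 -0.01358773 -0.08446198]
 [ 0.08438597  0.00607458 -0.99641463]] [-365.72937246  578.11857287 1111.97362573]
side 416.5125991589074 416.5125991589074 260.20242096559787 193.6595562598097 [-0.01442651  0.          0.          0.          0.        ] [[ 0.98263659 -0.18459102 -0.01874812]
 [-0.09076266 -0.39009473 -0.91629048]
 [ 0.16182545  0.90208218 -0.40007533]] [-587.08950279   31.6105461  1248.304119  ]
{'time_s': 0.1, 'joint_pos': array([ 9.91660585e-01,  3.78019932e-01,  7.97590150e-02,  1.27439711e+00,
       -5.18710491e-06,  1.46051171e+00]), 'qd': array([ 0.00133846, -0.0010765 ,  0.00364136,  0.00043413,  0.00077411,
       -0.00101787]), 'joint_efforts': array([ 5.86366077e-04, -4.64696002e+01,  2.70581567e+01,  1.20476150e-02,
       -1.64957028e-04, -1.46974656e-05]), 'position': array([259.50650353, 512.49481827, 252.4369946 ]), 'ee_rot': array([[-8.92087910e-01,  4.51860742e-01, -1.01456660e-03],
       [ 4.51861837e-01,  8.92086567e-01, -1.56095948e-03],
       [ 1.99744928e-04, -1.85095701e-03, -9.99998267e-01]]), 'contact_force': array([-0.06919548, -0.10672105, -0.47569015]), 'ft_torque': array([ 0.00053861, -0.04745575, -0.0136724 ]), 'gripper_force': 0.0, 'finger_gap': 85.4257708258148}
```

View pics/top0.png

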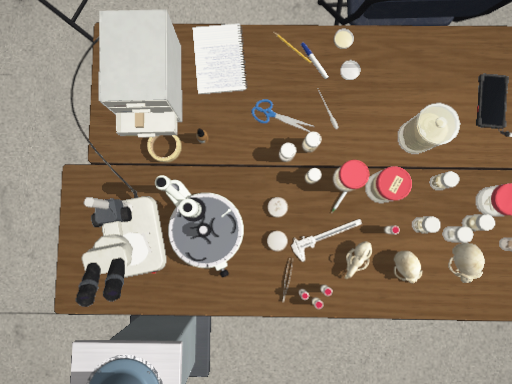

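View pics/side0.png

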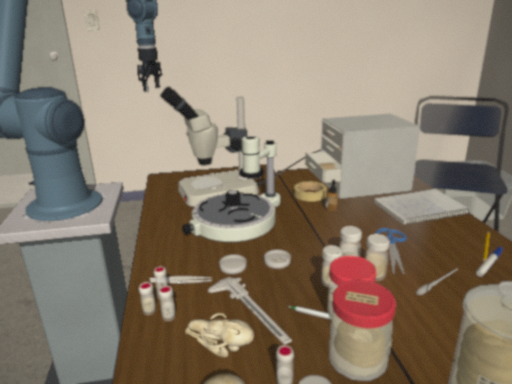

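Top: stand drum around (205,229), camera head near (188,208), brake knob (222,271), dishes at (277,207) and (277,240), forceps (287,280), caliper (325,238). Side: the same two dishes at (233,264) and (277,259). I zoom in.

```bash
cat > h.py <<'E'
import numpy as np, cv2
from rig import r, optics
def K(c): return np.array([[c["fx"],0,c["cx"]],[0,c["fy"],c["cy"]],[0,0,1]])
def ray(c,p):
    q=cv2.undistortPoints(np.array([[p]],float),K(c),np.array(c["D"],float))[0,0]
    R=np.array(c["R"]);t=np.array(c["t"]); return -R.T@t, R.T@np.array([q[0],q[1],1])
def plane(c,p,z):
    o,d=ray(c,p); return o+d*(z-o[2])/d[2]
def proj(c,X):
    return cv2.projectPoints(np.array(X,float).reshape(-1,1,3),cv2.Rodrigues(np.array(c["R"]))[0],np.array(c["t"],float),K(c),np.array(c["D"],float))[0].reshape(-1,2)
def tri(c1,p1,c2,p2):
    o1,d1=ray(c1,p1);o2,d2=ray(c2,p2)
    s=np.linalg.lstsq(np.c_[d1,-d2],o2-o1,rcond=None)[0]
    a=o1+s[0]*d1;b=o2+s[1]*d2; return (a+b)/2,np.linalg.norm(a-b)
def crop(c,x0,y0,x1,y1,k,name):
    cv2.imwrite("pics/"+name,cv2.resize(c["frame"][y0:y1,x0:x1],None,fx=k,fy=k,interpolation=cv2.INTER_CUBIC))
def go(X,rotz=0):
    "delta in tool axes to world point X (mm), measured pose"
    s=r.read_state(); return np.round(np.array(s["ee_rot"]).T@(np.array(X)-s["position"]),1)
E
python3 - <<'E'
from h import *
t=optics.capture("top");s=optics.capture("side")
crop(t,150,165,300,305,4,"t1.png");crop(s,170,125,310,285,4,"s1.png")
for p in((205,229),):print(plane(t,p,44))
for p in((277,207),(277,240)):print(plane(t,p,14))
E
```

```text
[ 486.01494959 -229.23894269   44.        ]
[ 554.44759002 -439.16034      14.        ]
[ 456.48472155 -439.93225741   14.        ]
```

View pics/t1.png

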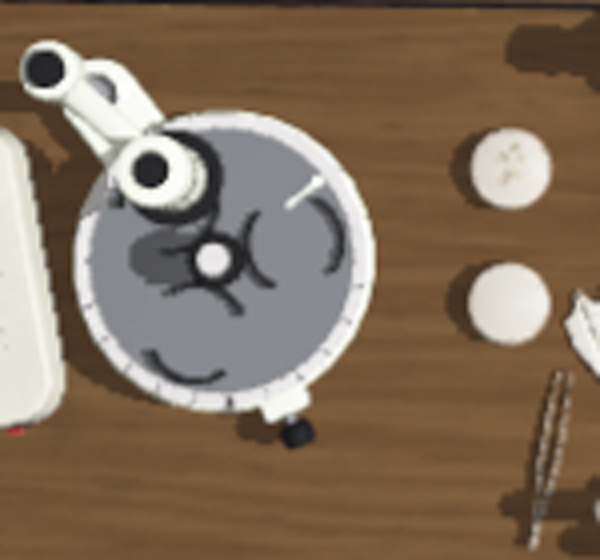

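View pics/s1.png

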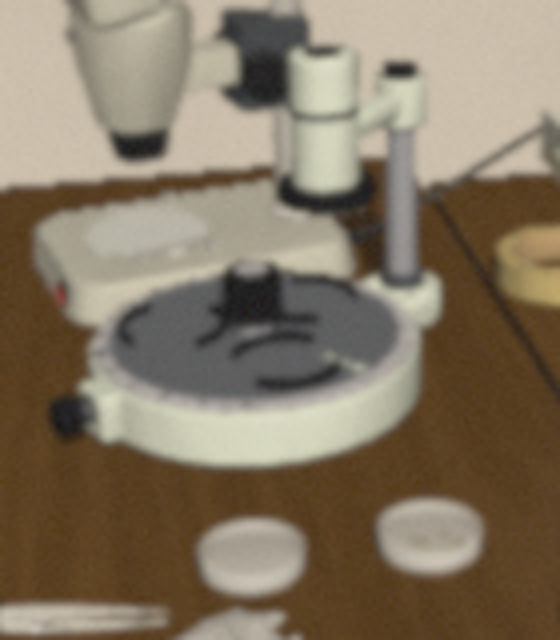

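Crop of top: drum centre (225,260), head top (152,170), hinge top (44,69), brake knob (297,432), zero tick (230,402), pointer tip (321,180), two dishes (510,168) and (509,303). Side crop confirms these; head top (323,52), hub top (252,270). Only two dishes.

```bash
python3 - <<'E'
from h import *
t=optics.capture("top");s=optics.capture("side")
T=lambda x,y:(150+(x+.5)/4-.5,165+(y+.5)/4-.5)
S=lambda x,y:(170+(x+.5)/4-.5,125+(y+.5)/4-.5)
P={n:plane(t,T(*p),z) for n,p,z in [("drum",(225,260),44),("hub",(214,260),90),("head",(152,170),225),("hinge",(44,69),191),("knob",(297,432),26),("zero",(230,402),45),("ptr",(321,180),45),("d1",(510,168),14),("d2",(509,303),14)]}
for n,p in P.items(): print(n,p.round(1))
print("side drum/hub/head/hinge/knob",[plane(s,S(*p),z).round(1) for p,z in [((252,270),90),((323,52),225),((401,70),191),((68,415),26),((430,518),14),((251,537),14)]])
print("tri",[tri(t,T(*a),s,S(*b)) for a,b in [((152,170),(323,52)),((214,260),(252,270)),((44,69),(401,70))]])
c=P["hub"][:2]
for n in("hinge","knob","zero","ptr","head"): d=P[n][:2]-c; print(n,np.linalg.norm(d),np.degrees(np.arctan2(d[1],d[0])))
d=P["head"]-P["hinge"];print(d,np.linalg.norm(d[:2]),np.degrees(np.arctan2(d[1],d[0])))
# dish blobs
for img,c,roi in(("t",t,(255,190,292,258)),):
    x0,y0,x1,y1=roi;h=cv2.cvtColor(c["frame"][y0:y1,x0:x1],cv2.COLOR_BGR2HSV)
    m=((h[...,1]<70)&(h[...,2]>120)).astype(np.uint8)
    for k in cv2.findContours(m,0,2)[0]:
        if cv2.contourArea(k)>80:
            (u,v),R=cv2.minEnclosingCircle(k);print("dish",u+x0,v+y0,R,plane(c,(u+x0,v+y0),12).round(1))
E
```

```text
drum [ 484.2 -231.8   44. ]
hub [ 484.3 -229.7   90. ]
head [ 538.7 -207.7  225. ]
hinge [ 603.9 -131.6  191. ]
knob [ 360.2 -285.2   26. ]
zero [ 382.9 -238.    45. ]
ptr [ 543.1 -300.3   45. ]
d1 [ 555.6 -439.5   14. ]
d2 [ 455.4 -439.6   14. ]
side drum/hub/head/hinge/knob [array([ 482.7, -232.5,   90. ]), array([ 537.4, -207.5,  225. ]), array([ 600.4, -146.7,  191. ]), array([ 357.6, -285.2,   26. ]), array([ 555.6, -432.1,   14. ]), array([ 453.8, -430.1,   14. ])]
tri [(array([ 538.05231555, -207.5767609 ,  225.01330185]), np.float64(1.3836288314713105)), (array([ 483.64112193, -229.43658409,   88.6504112 ]), np.float64(1.2560730958603303)), (array([ 604.14052982, -130.37036013,  186.05828532]), np.float64(0.6667932043523562))]
hinge 154.66445394610102 39.34766241153901
knob 135.91985173189315 -155.9125880916123
zero 101.74605023026201 -175.3147117596445
ptr 91.91686017849788 -50.20571286199507
head 58.7469886486651 22.000022094219798
[-65.13479034 -76.05400496  34.        ] 100.13367357259823 -130.57767981836847
dish 276.9736843109131 240.44736862182617 10.346256256103516 [ 455.1 -440.    12. ]
dish 277.5 206.5 10.12432861328125 [ 556.1 -440.8   12. ]
```

```bash
python3 - <<'E'
from h import *
t=optics.capture("top");s=optics.capture("side")
for a,b in [((88,297),(168,93)),((113,294),(168,93)),((120,205),(240,98)),((88,203),(240,98)),((100,245),(205,112))]: print(tri(t,a,s,b))
for p in[(80,280),(88,200),(165,200),(165,272)]:print(plane(t,p,40).round())
s=r.read_state();R=s["ee_rot"];print(R.round(3), s["joint_pos"])
print(np.round(R.T@np.array([0,0,200]),1), np.round(R.T@(np.array([538,-208,0])-np.array([s["position"][0],s["position"][1],0])),1))
E
```

```text
(array([337.65530954, -14.08583705, 314.6830923 ]), np.float64(0.8765101492821711))
(array([342.76134564, -70.40494605, 323.58539041]), np.float64(5.729109023841036))
(array([535.34840439, -68.60621286, 300.00307189]), np.float64(3.9478189484625443))
(array([542.76598875,   8.8855213 , 285.44671776]), np.float64(2.068980286235379))
(array([441.53253233,  -9.94947912, 253.82420009]), np.float64(8.4250459069387))
[336. 126.  40.]
[566. 115.  40.]
[ 569. -110.   40.]
[ 361. -117.   40.]
[[-0.892  0.452 -0.   ]
 [ 0.452  0.892 -0.   ]
 [ 0.    -0.    -1.   ]] [9.91733228e-01 3.77453015e-01 8.08238353e-02 1.27436648e+00
 2.02288550e-05 1.46047428e+00]
[   0.   -0. -200.] [-5.739e+02 -5.175e+02  1.000e-01]
```

The manual's scale: shifts go in shares of 62.5 mm and turns go in shares of pi rad. Converting my numbers, -50 mm is -0.8, -44 mm is -0.704.

Request:
jog_arm:
  offsets:
    - {"dz":-0.8}
    - {"dz":-0.8}
    - {"dz":-0.8}
    - {"dz":-0.8}
    - {"dx":-0.704, "dy":-0.64}
    - {"dx":-0.704, "dy":-0.64}
    - {"dx":-0.704, "dy":-0.64}
    - {"dx":-0.704, "dy":-0.64}
    - {"dx":-0.704, "dy":-0.64}
    - {"dx":-0.704, "dy":-0.64}
  finger_gap: 85
  squeeze: 30

```text
time_s: 1.65
position: [387.1, 177.8, 453.5]
ee_rot: [[-0.892, 0.452, 0.001], [0.452, 0.892, 0.0], [-0.001, 0.001, -1.0]]
contact_force: [0.2, 0.8, -0.1]
finger_gap: 84.9
gripper_force: 0.0
```

Request:
jog_arm:
  offsets:
    - {"dx":-0.704, "dy":-0.64}
    - {"dx":-0.704, "dy":-0.64}
    - {"dx":-0.704, "dy":-0.64}
    - {"dx":-0.704, "dy":-0.64}
    - {"dx":-0.704, "dy":-0.64}
    - {"dx":-0.704, "dy":-0.64}
    - {"dx":-0.704, "dy":-0.64, "wz":0.0382}
    - {"wz":0.0382}
    - {}

```text
time_s: 2.78
position: [535.3, -210.1, 452.7]
ee_rot: [[-0.759, 0.651, -0.001], [0.651, 0.759, 0.001], [0.001, 0.0, -1.0]]
contact_force: [0.7, 0.0, 0.7]
finger_gap: 85.2
gripper_force: 0.0
```

```bash
python3 -c "
from h import *
print(go([538.3,-207.6,207]),r.read_state()['ee_rot'].round(3),r.read_state()['joint_pos'].round(2))"
```

```text
[ -0.9   3.8 245.7] [[-0.759  0.651 -0.001]
 [ 0.651  0.759  0.001]
 [ 0.001  0.    -1.   ]] [-0.48  0.46  0.74  1.85  0.    0.22]
```

Request:
jog_arm:
  offsets:
    - {"dx":-0.016, "dy":0.0608, "dz":0.8}
    - {"dz":0.8}
    - {"dz":0.8}
    - {"dz":0.64}
    - {"dz":0.48}
    - {"dz":0.4}
    - {}

```text
time_s: 3.65
position: [536.8, -205.5, 207.1]
ee_rot: [[-0.761, 0.649, -0.003], [0.649, 0.761, 0.002], [0.004, -0.001, -1.0]]
contact_force: [-0.3, 0.8, -0.8]
finger_gap: 85.0
gripper_force: 0.0
```

```bash
python3 - <<'E'
from h import *
print(go([538.3,-207.6,207]),r.read_state()['joint_pos'].round(2))
s=optics.capture("side");t=optics.capture("top")
a=cv2.resize(s["frame"][20:245,90:310],None,fx=2.6,fy=2.6);cv2.imwrite("pics/s2.png",a)
E
```

```text
[-2.5 -0.7  0.1] [-0.48  0.4  -0.01  1.17  0.    0.23]
```

View pics/s2.png

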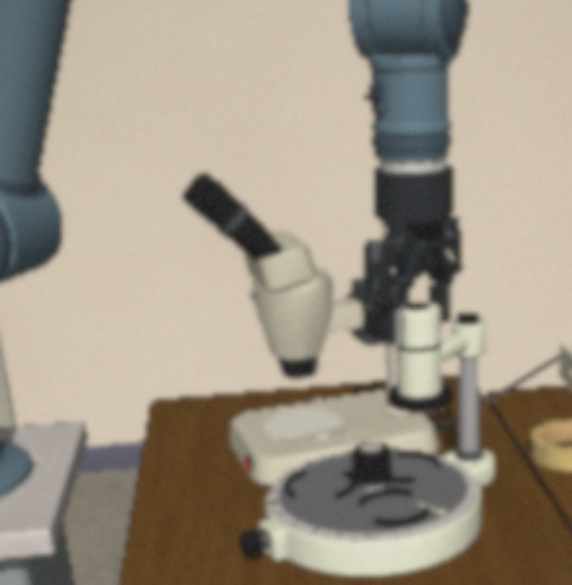

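The gripper is straddling the head (419,305–345) from above, and the arm clears the microscope. Close and swing.

To row units: -1 mm is -0.016.

Request:
jog_arm:
  offsets:
    - {"dx":-0.016}
    - {}
    - {}
    - {}
    - {}
    - {}
  finger_gap: 40
  squeeze: 40

```text
time_s: 4.5
position: [539.9, -208.1, 209.5]
ee_rot: [[-0.759, 0.651, 0.002], [0.651, 0.759, -0.001], [-0.002, 0.001, -1.0]]
contact_force: [-0.2, 0.3, 5.6]
finger_gap: 44.1
gripper_force: 41.3
```

Request:
jog_arm:
  offsets:
    - {"dx":-0.16, "dy":0.008, "wz":-0.0318}
    - {"dx":-0.2384, "dy":0.0176, "wz":-0.0477}
    - {"dx":-0.2384, "dy":0.0176, "wz":-0.0477}
    - {"dx":-0.2384, "dy":0.0176, "wz":-0.0477}
    - {"dx":-0.2384, "dy":0.0176, "wz":-0.0477}
    - {}

```text
time_s: 5.25
position: [604.7, -231.0, 209.5]
ee_rot: [[-1.0, 0.006, 0.003], [0.006, 1.0, 0.001], [-0.003, 0.001, -1.0]]
contact_force: [1.2, 3.1, 6.2]
finger_gap: 44.3
gripper_force: 41.7
```

```bash
python3 -c "
from h import *
s=r.read_state();print(s['ft_torque'],s['joint_pos'].round(2));p=s['position'][:2]-[604,-131.5];print(np.linalg.norm(p),np.degrees(np.arctan2(p[1],p[0]))+140.65)"
```

```text
[ 0.5943427  -0.08261353  0.01551494] [-0.46  0.54  0.22  1.25  0.   -0.46]
99.49695348084761 51.07008922339671
```

To row units: -14.9 mm is -0.2384, -5 mm is -0.08, -0.15 rad is -0.0477.

Request:
jog_arm:
  offsets:
    - {"dx":-0.2384, "dy":0.0176, "wz":-0.0477}
    - {"dx":-0.2384, "dy":0.0176, "wz":-0.0477}
    - {"dx":-0.2384, "dy":0.0176, "wz":-0.0477}
    - {"dx":-0.2384, "dy":0.0176, "wz":-0.0477}
    - {"dx":-0.2384, "dy":0.0176, "wz":-0.0477}
    - {"dx":-0.2384, "dy":0.0176, "wz":-0.0477}
    - {"dx":-0.2384, "dy":0.0176, "wz":-0.0477}
    - {"dx":-0.2384, "dy":0.0176, "wz":-0.0477}
    - {"dx":-0.08, "dy":0.0048, "wz":-0.0159}
    - {}

```text
time_s: 6.5
position: [698.7, -161.9, 209.6]
ee_rot: [[-0.323, -0.947, 0.001], [-0.947, 0.323, 0.004], [-0.004, -0.0, -1.0]]
contact_force: [-0.4, 5.8, 7.1]
finger_gap: 44.5
gripper_force: 40.1
```

```bash
python3 -c "
from h import *
s=r.read_state();print(s['ft_torque'],s['joint_pos'].round(2));p=s['position'][:2]-[604,-131.5];print(np.linalg.norm(p),np.degrees(np.arctan2(p[1],p[0]))+140.65)"
```

```text
[ 1.19083444  0.44010272 -0.45699938] [-0.32  0.71  0.52  1.38  0.   -1.56]
99.44004952447932 122.82537778908568
```

To row units: -50 mm is -0.8, -40 mm is -0.64, 0.1644 rad is 0.0523.

Request:
jog_arm:
  offsets:
    - {}
    - {}
    - {}
    - {"dz":-0.64}
    - {"dz":-0.8, "wz":0.0523}
    - {"dz":-0.8, "wz":0.0523}
    - {"dz":-0.16, "wz":0.0523}
    - {"wz":0.0523}
    - {"wz":0.0523}
    - {}
  finger_gap: 85

```text
time_s: 7.75
position: [699.5, -165.2, 352.0]
ee_rot: [[-0.904, -0.428, -0.0], [-0.428, 0.904, 0.0], [0.0, 0.0, -1.0]]
contact_force: [-0.3, -0.4, -0.5]
finger_gap: 85.1
gripper_force: 0.0
```

```bash
python3 - <<'E'
from h import *
print(go([360,-285,100]))
t=optics.capture("top");x0,y0=207,255
crop(t,x0,y0,243,291,14,"t3.png");g=t["frame"][262:285,216:236].max(2);m=(g<60).astype(np.uint8)
n,l,st,ce=cv2.connectedComponentsWithStats(m);print([(s[4],c+[216,262],plane(t,c+[216,262],30).round(1)) for s,c in zip(st[1:],ce[1:]) if s[4]>5])
# camera angle
print(proj(t,[[699,-162,225]]))
E
```

```text
[358.   37.1 252.1]
[(np.int32(43), array([223.65116279, 272.95348837]), array([ 359.7, -284.8,   30. ]))]
[[170.92417606 142.1121631 ]]
```

View pics/t3.png

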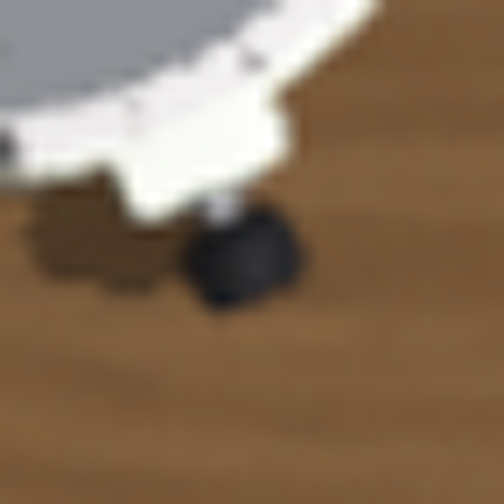

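To row units: 60 mm is 0.96, 50 mm is 0.8.

Request:
jog_arm:
  offsets:
    - {"dx":0.96, "dy":0.0992}
    - {"dx":0.96, "dy":0.0992}
    - {"dx":0.96, "dy":0.0992}
    - {"dx":0.96, "dy":0.0992}
    - {"dx":0.96, "dy":0.0992, "dz":0.8}
    - {"dx":0.96, "dy":0.0992, "dz":0.8}
    - {"dz":0.8}
    - {"dz":0.8}
    - {"dz":0.8}
    - {}

```text
time_s: 9.05
position: [408.6, -267.5, 122.9]
ee_rot: [[-0.904, -0.428, -0.007], [-0.428, 0.904, 0.006], [0.004, 0.008, -1.0]]
contact_force: [0.2, 0.8, 0.3]
finger_gap: 85.0
gripper_force: 0.0
```

```bash
python3 -c "
from h import *
print(go([357,-286,30]))"
```

```text
[54.2  4.6 93.2]
```

To row units: 33 mm is 0.528, 30 mm is 0.48.

Request:
jog_arm:
  offsets:
    - {"dx":0.432, "dy":0.0368}
    - {"dx":0.432, "dy":0.0368}
    - {"dz":0.48}
    - {"dz":0.48}
    - {"dz":0.528}
    - {}

```text
time_s: 9.8
position: [360.9, -288.7, 33.5]
ee_rot: [[-0.904, -0.428, -0.001], [-0.428, 0.904, 0.001], [0.0, 0.002, -1.0]]
contact_force: [-0.1, 0.4, 0.2]
finger_gap: 84.9
gripper_force: 0.0
```

```bash
python3 -c "
from h import *
print(go([357,-286,30]))"
```

```text
[2.3 4.1 3.5]
```

To row units: 4 mm is 0.064, 3 mm is 0.048.

Request:
jog_arm:
  offsets:
    - {"dx":0.032, "dy":0.064, "dz":0.048}
    - {}
    - {}
    - {}
    - {}
    - {}
    - {}
  finger_gap: 20
  squeeze: 80

```text
time_s: 10.68
position: [357.3, -284.8, 31.1]
ee_rot: [[-0.904, -0.427, 0.0], [-0.427, 0.904, 0.002], [-0.001, 0.002, -1.0]]
contact_force: [-1.9, 5.3, 13.2]
finger_gap: 21.8
gripper_force: 77.7
```

Request:
jog_arm:
  offsets:
    - {"dx":0.064}
    - {"dx":0.064}
    - {"dx":0.064}
    - {"dx":0.048}
    - {}
    - {}

```text
time_s: 11.42
position: [346.9, -289.7, 31.2]
ee_rot: [[-0.903, -0.429, 0.008], [-0.429, 0.903, 0.007], [-0.01, 0.003, -1.0]]
contact_force: [7.7, 11.5, 9.5]
finger_gap: 21.2
gripper_force: 78.7
```

To row units: -50 mm is -0.8, -40 mm is -0.64.

Request:
jog_arm:
  offsets:
    - {}
    - {}
    - {}
    - {}
    - {"dz":-0.48}
    - {"dz":-0.8}
    - {"dz":-0.8}
    - {"dx":-0.64}
    - {"dx":-0.64}
    - {}
  finger_gap: 85

```text
time_s: 12.68
position: [418.1, -257.9, 160.3]
ee_rot: [[-0.903, -0.43, 0.001], [-0.43, 0.903, -0.0], [-0.001, -0.001, -1.0]]
contact_force: [-0.3, -0.5, -0.9]
finger_gap: 85.3
gripper_force: 0.0
```

```bash
python3 - <<'E'
from h import *
print(go([484.0,-230,79.5]),r.read_state()['joint_pos'].round(2))
s=optics.capture("side");t=optics.capture("top");a=cv2.resize(s["frame"][160:250,170:290],None,fx=5,fy=5);cv2.imwrite("pics/s4.png",a)
g=s["frame"][215:245,175:200].max(2);n,l,st,ce=cv2.connectedComponentsWithStats((g<70).astype(np.uint8))
print([(q[4],c+[175,215],plane(s,c+[175,215],26).round(1)) for q,c in zip(st[1:],ce[1:]) if q[4]>5])
E
```

```text
[-71.4  -3.1  80.9] [-0.68  0.26 -0.33  0.98  0.   -1.13]
[(np.int32(86), array([182.34883721, 230.26744186]), array([ 346.9, -292.9,   26. ]))]
```

View pics/s4.png

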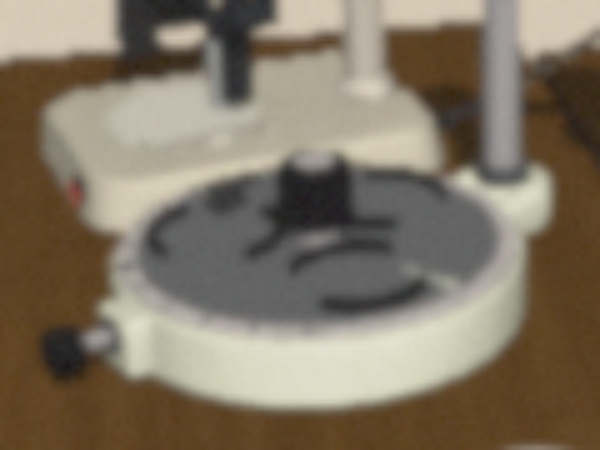

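To row units: -36.4 mm is -0.5824, -35 mm is -0.56.

Request:
jog_arm:
  offsets:
    - {"dx":-0.56, "dy":-0.024}
    - {"dx":-0.5824, "dy":-0.0256}
    - {"dz":0.32}
    - {"dz":0.48}
    - {"dz":0.496}
    - {}

```text
time_s: 13.52
position: [478.9, -229.9, 76.8]
ee_rot: [[-0.905, -0.425, -0.006], [-0.425, 0.905, 0.003], [0.004, 0.005, -1.0]]
contact_force: [-0.1, 1.0, 0.3]
finger_gap: 85.2
gripper_force: 0.0
```

```bash
python3 -c "
from h import *
print(go([484,-230,79.5]))"
```

```text
[-4.6 -2.2 -2.7]
```

To row units: -4.6 mm is -0.0736, -2.5 mm is -0.04.

Request:
jog_arm:
  offsets:
    - {"dx":-0.0736, "dy":-0.032, "dz":-0.04}
    - {}
    - {}
    - {}
    - {}
    - {}
    - {}
  finger_gap: 30
  squeeze: 50

```text
time_s: 14.4
position: [486.5, -227.2, 83.0]
ee_rot: [[-0.904, -0.428, -0.0], [-0.428, 0.904, 0.006], [-0.003, 0.006, -1.0]]
contact_force: [-3.5, 11.9, 10.1]
finger_gap: 35.7
gripper_force: 49.1
```

Request:
jog_arm:
  offsets:
    - {"wz":0.0509}
    - {"wz":0.0509}
    - {"wz":0.0509}
    - {"wz":0.0509}
    - {"wz":0.0509}
    - {}

```text
time_s: 15.15
position: [486.6, -229.8, 83.0]
ee_rot: [[-0.936, 0.352, -0.0], [0.352, 0.936, 0.001], [0.001, 0.001, -1.0]]
contact_force: [-4.9, 2.7, 5.8]
finger_gap: 35.5
gripper_force: 49.1
```

```bash
python3 - <<'E'
from h import *
s=r.read_state();print(s["ft_torque"])
t=optics.capture("top");crop(t,150,165,270,285,5,"t5.png")
E
```

```text
[ 0.81058189  0.68322187 -0.08394627]
```

View pics/t5.png

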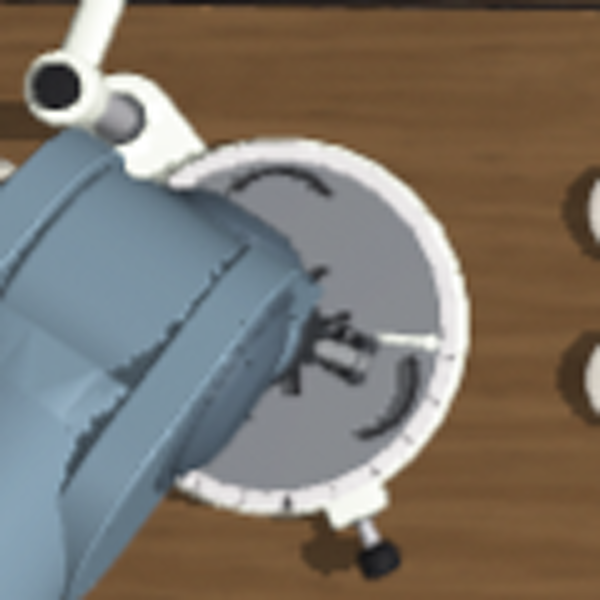

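```bash
python3 - <<'E'
from h import *
t=optics.capture("top");T=lambda x,y:(150+(x+.5)/5-.5,165+(y+.5)/5-.5)
f=t["frame"].astype(int)
a=plane(t,T(436,343),45);z=plane(t,T(288,503),45);print(a,z)
for c in([484.2,-231.8],[484,-230]):
    A=a[:2]-c;Z=z[:2]-c;print(np.arctan2(A[1],A[0])-np.arctan2(Z[1],Z[0])+2*np.pi*(Z[1]>0))
print(plane(t,T(380,337),45))
E
```

```text
[ 475.19577175 -321.5899128    45.        ] [ 382.65337376 -238.21095405   45.        ]
1.407799969154267
1.3941222117293695
[ 478.19722202 -289.14452624   45.        ]
```

To row units: 0.16 rad is 0.0509.

Request:
jog_arm:
  offsets:
    - {"wz":0.0509}
    - {"wz":0.0509}
    - {"wz":0.0509}
    - {"wz":0.0509}
    - {"wz":0.0509}
    - {"wz":0.0509}
    - {"wz":0.0509}
    - {"wz":0.0509}
    - {"wz":0.035}
    - {}

```text
time_s: 16.5
position: [482.9, -232.0, 83.0]
ee_rot: [[0.18, 0.984, -0.008], [0.984, -0.18, -0.004], [-0.006, -0.007, -1.0]]
contact_force: [-16.7, -4.5, 12.4]
finger_gap: 35.6
gripper_force: 50.1
```

```bash
python3 - <<'E'
from h import *
s=r.read_state();print(s["ft_torque"],s["joint_pos"].round(2))
t=optics.capture("top");crop(t,180,220,250,280,8,"t6.png")
E
```

```text
[-0.81593682  2.05414792  0.0100894 ] [-0.56  0.42 -0.32  0.83 -0.01  1.19]
```

View pics/t6.png

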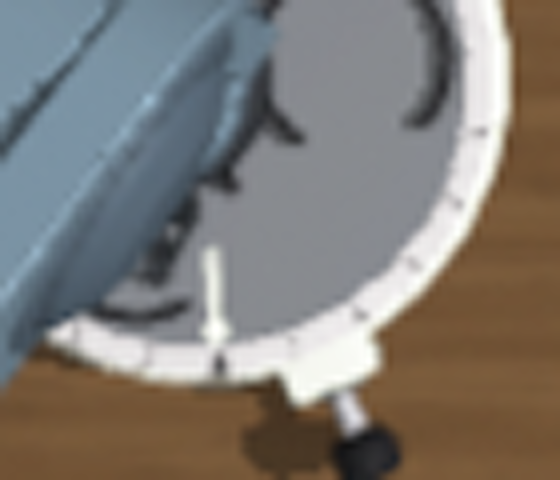

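To row units: -50 mm is -0.8, -30 mm is -0.48, 0.15 rad is 0.0477.

Request:
jog_arm:
  offsets:
    - {}
    - {}
    - {}
    - {}
    - {"dz":-0.48}
    - {"dz":-0.8}
    - {"wz":0.0477}
    - {"wz":0.0477}
    - {"wz":0.0477}
    - {}
  finger_gap: 85

```text
time_s: 17.8
position: [487.3, -230.5, 161.6]
ee_rot: [[0.586, 0.81, -0.0], [0.81, -0.586, 0.0], [0.0, -0.0, -1.0]]
contact_force: [-0.1, -0.7, 0.2]
finger_gap: 84.9
gripper_force: 0.0
```

```bash
python3 - <<'E'
from h import *
t=optics.capture("top");crop(t,180,220,250,280,8,"t7.png")
s=r.read_state();d=np.array([-.915,-.403]);x=s["ee_rot"][:2,0]
print("turn rz",np.arctan2(x[1],x[0])-np.arctan2(d[1],d[0]), "for knob", go([345,-291.5,160]))
E
```

```text
turn rz 3.6720177408691193 for knob [-132.8  -79.6    1.6]
```

View pics/t7.png

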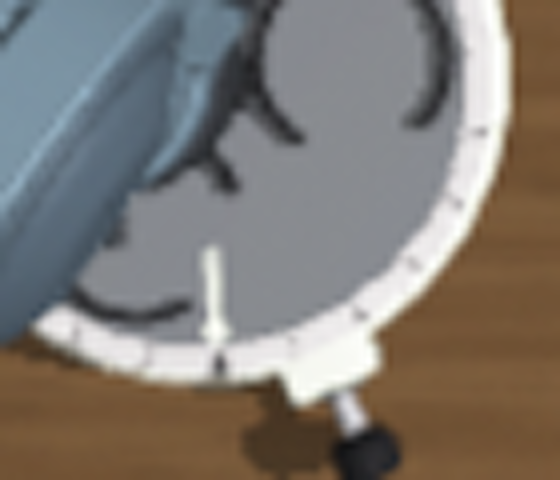

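To row units: 40 mm is 0.64, -34 mm is -0.544, 0.18 rad is 0.0573.

Request:
jog_arm:
  offsets:
    - {"dx":-0.48, "dy":-0.32}
    - {"dx":-0.544, "dy":-0.32}
    - {"dx":-0.544, "dy":-0.32}
    - {"dx":-0.544, "dy":-0.32}
    - {"wz":0.0573}
    - {"wz":0.0573}
    - {"wz":0.0541}
    - {"dz":0.64}
    - {"dz":0.64}
    - {}

```text
time_s: 19.1
position: [342.9, -288.1, 79.4]
ee_rot: [[0.915, 0.403, -0.004], [0.403, -0.915, 0.005], [-0.002, -0.006, -1.0]]
contact_force: [-0.4, 0.0, 0.3]
finger_gap: 84.9
gripper_force: 0.0
```

```bash
python3 -c "
from h import *
print(go([346.9,-289.7,31]))"
```

```text
[ 3.1  3.4 48.4]
```

To row units: 28.5 mm is 0.456, 20 mm is 0.32.

Request:
jog_arm:
  offsets:
    - {"dx":0.048, "dy":0.0512, "dz":0.32}
    - {"dz":0.456}
    - {}

```text
time_s: 19.48
position: [348.5, -291.5, 33.2]
ee_rot: [[0.916, 0.402, -0.001], [0.402, -0.916, 0.002], [-0.001, -0.002, -1.0]]
contact_force: [-0.1, 0.2, 0.3]
finger_gap: 85.0
gripper_force: 0.0
```

Request:
jog_arm:
  offsets:
    - {}
    - {}
    - {}
    - {}
    - {}
    - {}
  finger_gap: 20
  squeeze: 80

```text
time_s: 20.23
position: [347.9, -289.3, 33.7]
ee_rot: [[0.916, 0.402, -0.001], [0.402, -0.916, 0.005], [0.001, -0.005, -1.0]]
contact_force: [-2.9, 8.2, 13.1]
finger_gap: 21.6
gripper_force: 77.7
```

Request:
jog_arm:
  offsets:
    - {"dx":0.064}
    - {"dx":0.064}
    - {"dx":0.064}
    - {"dx":0.048}
    - {}
    - {}

```text
time_s: 20.98
position: [358.9, -284.3, 33.6]
ee_rot: [[0.916, 0.4, -0.007], [0.4, -0.916, 0.002], [-0.006, -0.005, -1.0]]
contact_force: [-10.8, 3.8, 16.1]
finger_gap: 21.5
gripper_force: 78.2
```

To row units: 1.5 mm is 0.024.

Request:
jog_arm:
  offsets:
    - {"dx":0.024}
    - {}

```text
time_s: 21.22
position: [359.0, -284.3, 33.6]
ee_rot: [[0.917, 0.4, -0.011], [0.4, -0.917, 0.0], [-0.01, -0.004, -1.0]]
contact_force: [-14.3, 2.8, 17.8]
finger_gap: 21.4
gripper_force: 78.3
```

Request:
jog_arm:
  offsets:
    - {}
    - {}
    - {}
    - {}
    - {"dz":-0.64}
    - {"dx":-0.16, "dz":-0.8}
    - {"dz":-0.48, "wz":-0.0573}
    - {"wz":-0.0573}
    - {"wz":-0.0573}
    - {}
  finger_gap: 85

```text
time_s: 22.48
position: [355.0, -289.5, 153.2]
ee_rot: [[0.581, 0.814, 0.0], [0.814, -0.581, 0.0], [0.0, 0.0, -1.0]]
contact_force: [-0.4, -0.1, 0.4]
finger_gap: 85.4
gripper_force: 0.0
```

```bash
cat > look.py <<'E'
from h import *
import sys
t=optics.capture("top");s=optics.capture("side")
h=cv2.cvtColor(t["frame"],cv2.COLOR_BGR2HSV);m=((h[...,1]<70)&(h[...,2]>120)).astype(np.uint8);m[:,:245]=0;m[:185]=0;m[265:]=0;m[:,330:]=0
for k in cv2.findContours(m,0,2)[0]:
    a=cv2.contourArea(k)
    if 150<a<450:
        (u,v),R=cv2.minEnclosingCircle(k);print("dish",round(u,1),round(v,1),round(R,1),plane(t,(u,v),12).round(1))
g=s["frame"][215:245,175:205].max(2);n,l,st,ce=cv2.connectedComponentsWithStats((g<70).astype(np.uint8))
print("knob",[plane(s,c+[175,215],26).round(1) for q,c in zip(st[1:],ce[1:]) if q[4]>30])
E
python3 look.py;python3 -c "
from h import *
print(go([455.5,-440,150]),r.read_state()['joint_pos'].round(2))"
```

```text
dish 277.0 240.4 10.3 [ 455.1 -440.    12. ]
dish 311.8 242.3 21.1 [ 451.2 -543.3   12. ]
dish 277.5 206.5 10.1 [ 556.1 -440.8   12. ]
knob [array([ 356.8, -289.2,   26. ])]
[-64.  169.4   3. ] [-0.82  0.2  -0.43  0.94  0.    1.37]
```

```bash
python3 - <<'E'
from h import *
s=optics.capture("side");t=optics.capture("top")
for im in(cv2.imread("pics/side0.png"),s["frame"]):
    g=im[215:245,175:205].max(2);n,l,st,ce=cv2.connectedComponentsWithStats((g<70).astype(np.uint8))
    print("knob",[plane(s,c+[175,215],26).round(1) for q,c in zip(st[1:],ce[1:]) if q[4]>30])
h=cv2.cvtColor(s["frame"],cv2.COLOR_BGR2HSV);m=((h[...,1]<70)&(h[...,2]>110)).astype(np.uint8);m[:245]=0;m[280:]=0
for k in cv2.findContours(m,0,2)[0]:
    if cv2.contourArea(k)>150:
        x,y,w,hh=cv2.boundingRect(k);print("side",x,y,w,hh)
# predicted silhouettes
a=np.linspace(0,2*np.pi,60)
for X in([455.1,-440],[556.1,-440.8]):
    pts=np.concatenate([np.c_[X[0]+30*np.cos(a),X[1]+30*np.sin(a),0*a+z] for z in(0,14)])
    for c in(s,t):
        q=proj(c,pts);print("pred",q.min(0).round(1),np.ptp(q,axis=0).round(1))
h=cv2.cvtColor(t["frame"],cv2.COLOR_BGR2HSV);m=((h[...,1]<70)&(h[...,2]>120)).astype(np.uint8);m[:,:245]=0;m[:185]=0;m[265:]=0;m[:,330:]=0
for k in cv2.findContours(m,0,2)[0]:
    if 150<cv2.contourArea(k)<450: print("top",cv2.boundingRect(k))
E
```

```text
knob [array([ 356.7, -289.4,   26. ])]
knob [array([ 356.6, -289. ,   26. ])]
side 149 269 62 11
side 219 254 28 21
side 476 253 22 24
side 264 249 27 20
side 366 245 38 29
side 322 245 39 35
side 119 245 16 35
side 0 245 108 35
pred [219.9 253.9] [27.4 20.4]
pred [266.7 230.3] [20.4 20.4]
pred [264.9 249.1] [26.7 19.8]
pred [267.3 196.5] [20.3 20.2]
top (267, 231, 21, 20)
top (291, 230, 39, 32)
top (268, 197, 20, 20)
```

The manual's scale: shifts go in shares of 62.5 mm and turns go in shares of pi rad. Converting my numbers, 42 mm is 0.672, 40 mm is 0.64, -0.155 rad is -0.0493.

Request:
jog_arm:
  offsets:
    - {"dx":-0.256, "dy":0.672}
    - {"dx":-0.256, "dy":0.672}
    - {"dx":-0.256, "dy":0.672}
    - {"dx":-0.256, "dy":0.672}
    - {"wz":-0.0493}
    - {"wz":-0.0493}
    - {"wz":-0.0493}
    - {"dz":0.64, "wz":-0.0493}
    - {"dz":0.64}
    - {}

```text
time_s: 23.92
position: [452.5, -436.3, 69.4]
ee_rot: [[-0.001, 1.0, -0.005], [1.0, 0.001, 0.007], [0.007, -0.005, -1.0]]
contact_force: [-0.6, 0.1, -0.4]
finger_gap: 85.1
gripper_force: 0.0
```

```bash
python3 look.py; python3 -c "
from h import *
print(go([455.1,-440,20]),r.read_state()['ee_rot'].round(3))"
```

```text
dish 319.5 255.5 12.7 [ 412.7 -566.    12. ]
dish 277.5 206.5 10.1 [ 556.1 -440.8   12. ]
knob [array([ 391.9, -257.7,   26. ]), array([ 356.7, -288.3,   26. ]), array([ 389.8, -352.6,   26. ])]
[-1.   0.3 53.7] [[-0.001  1.    -0.   ]
 [ 1.     0.001  0.   ]
 [ 0.    -0.    -1.   ]]
```

To row units: 25 mm is 0.4, 20 mm is 0.32.

Request:
jog_arm:
  offsets:
    - {"dx":-0.016, "dz":0.4}
    - {"dz":0.32}
    - {"dz":0.08}
    - {"dz":0.064}
    - {}
    - {}

```text
time_s: 24.78
position: [455.2, -440.5, 20.1]
ee_rot: [[-0.002, 1.0, 0.001], [1.0, 0.002, -0.001], [-0.001, 0.001, -1.0]]
contact_force: [0.0, -0.2, -0.5]
finger_gap: 85.0
gripper_force: 0.0
```

Request:
jog_arm:
  offsets:
    - {}
    - {}
    - {}
    - {}
  finger_gap: 55
  squeeze: 30

```text
time_s: 25.28
position: [454.8, -440.2, 19.7]
ee_rot: [[-0.002, 1.0, 0.0], [1.0, 0.002, -0.0], [-0.0, 0.0, -1.0]]
contact_force: [-1.0, 0.0, 5.5]
finger_gap: 55.5
gripper_force: 21.7
```

```bash
python3 - <<'E'
from h import *
print(r.read_state()["position"])
s=optics.capture("side");crop(s,190,190,310,290,5,"s8.png")
E
```

```text
[ 454.84569568 -440.19615636   19.70391171]
```

View pics/s8.png

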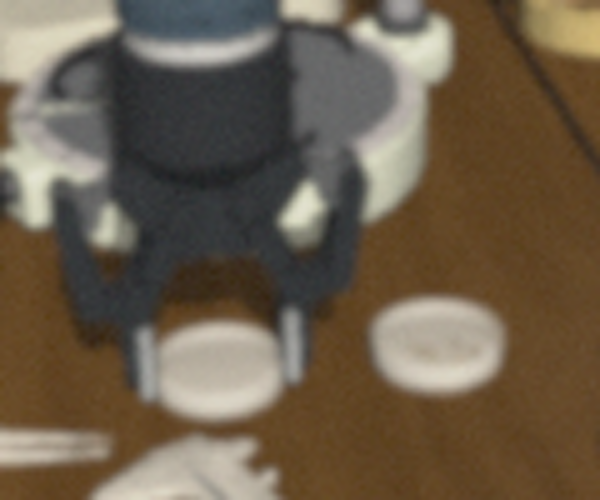

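Pads straddle the dish (crop 145–300, 370), reaching low enough. Tighten and lift.

To row units: -40 mm is -0.64, -25 mm is -0.4, -0.163 rad is -0.0519.

Request:
jog_arm:
  offsets:
    - {}
    - {}
    - {}
    - {"dz":-0.24}
    - {"dz":-0.4}
    - {"dz":-0.64}
    - {"dz":-0.64, "wz":-0.0519}
    - {}
  finger_gap: 40
  squeeze: 40

```text
time_s: 26.32
position: [456.7, -442.3, 143.9]
ee_rot: [[-0.164, 0.986, 0.006], [0.986, 0.164, -0.006], [-0.007, 0.004, -1.0]]
contact_force: [0.5, 0.4, 0.3]
finger_gap: 54.9
gripper_force: 42.4
```

```bash
python3 - <<'E'
from h import *
print(go([493.2,-284.6,120]),r.read_state()["finger_gap"])
t=optics.capture("top");s=optics.capture("side");crop(s,170,130,310,270,4,"s9.png")
E
```

```text
[149.8  61.8  23.1] 54.90308773239098
```

View pics/s9.png

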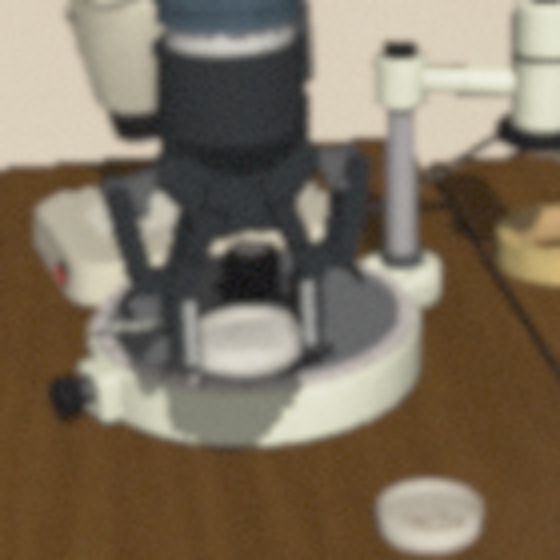

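Dish held level between the pads (crop 248,340); d1 still at (430,515). Now refine nest centres from the dark arcs.

```bash
cat > nest.py <<'E'
from h import *
from scipy.optimize import least_squares
t=optics.capture("top");g=t["frame"].max(2)
C=np.array([484.3,-230.3])
for n,a in(("a",39.35),("b",159.35),("c",-80.65)):
    c0=C+55*np.array([np.cos(np.radians(a)),np.sin(np.radians(a))]);e=[np.cos(np.radians(a)),np.sin(np.radians(a))]
    v,u=np.mgrid[0:384,0:512];P=[]
    uc,vc=proj(t,[[*c0,50]])[0]
    for v in range(int(vc)-18,int(vc)+19):
        for u in range(int(uc)-18,int(uc)+19):
            X=plane(t,(u,v),50)[:2];d=X-c0
            if 28<np.linalg.norm(d)<41 and abs(d@e)>15 and np.linalg.norm(X-C)>24 and g[v,u]<75: P.append(X)
    P=np.array(P);print(n,c0.round(1),len(P))
    if len(P)>10:
        f=least_squares(lambda c:np.linalg.norm(P-c,axis=1)-34.5,c0,loss="soft_l1",f_scale=2);print("  fit",f.x.round(1),np.sqrt((f.fun**2).mean()).round(2))
E
python3 nest.py
python3 - <<'E'
from h import *
s=optics.capture("side");h=cv2.cvtColor(s["frame"],cv2.COLOR_BGR2HSV);print(r.read_state()["position"])
a=np.linspace(0,2*np.pi,60);p=r.read_state()["position"]
pts=np.concatenate([np.c_[p[0]+30*np.cos(a),p[1]+30*np.sin(a),0*a+p[2]-19.7+z] for z in(0,14)]);q=proj(s,pts);print(q.min(0),q.max(0))
m=((h[...,1]<60)&(h[...,2]>120)).astype(np.uint8)
for v in range(200,232): print(v,"".join(str(x) for x in m[v,212:254]))
E
```

```text
a [ 526.8 -195.4] 69
  fit [ 527.1 -193.8] 1.86
b [ 432.8 -210.9] 64
  fit [ 433.5 -208.2] 1.59
c [ 493.2 -284.6] 63
  fit [ 493.4 -282.8] 1.69
[ 454.05123929 -439.20078289  137.80303388]
[216.10404319 206.92799121] [244.98532035 225.72995282]
200 000000000000000000000000000000000000000000
201 000000000000000000000000000000000000000000
202 000000000000000000000000000000000010000000
203 000000000000000000000000000000000111000000
204 000000000000000000000000000000000111000000
205 000000000000000000000000000000000111000000
206 000000000000000000000000000000000111000000
207 000011000000000111111111100000000111000000
208 000111000000111111111111111100000111000000
209 000111000111111111111111111111000111000000
210 000111111111111111111111111111000111000000
211 000111111111111111111111111111100111000000
212 000111111111111111111111111111110111000000
213 000011111111111111111111111111111111000000
214 000011111111111111111111111111111111000000
215 000011111111111111111111111111111111000000
216 000011111111111111111111111111111111000000
217 000011111111111111111111111111111000000000
218 000011111111111111111111111111110000000000
219 000011111111111111111111111111110000000000
220 000011111111111111111111111111100000000000
221 000011111111111111111111111111100000000111
222 000001111111111111111111111110000001111111
223 000000111111111111111111111100000111111111
224 000001110011111111111111110000001111111111
225 000011110000111111111111000000001111111111
226 000011100000000000000000000000001111111111
227 111111100000000000000000000000111111111111
228 111111111111110001100101111111111111111111
229 111111111111111111111111111111111111111111
230 111111111111111111111111111111111111111111
231 111111111111111111111111111111111111111111
```

To row units: 37 mm is 0.592, 15.5 mm is 0.248.

```bash
python3 -c "
from h import *
print(go([493,-283,120]),r.read_state()['ee_rot'].round(3))"
```

```text
[147.7  64.   18.1] [[-0.163  0.987 -0.002]
 [ 0.987  0.163  0.002]
 [ 0.002 -0.001 -1.   ]]
```

Request:
jog_arm:
  offsets:
    - {"dx":0.592, "dy":0.248, "dz":0.08}
    - {"dx":0.592, "dy":0.248, "dz":0.08}
    - {"dx":0.592, "dy":0.248, "dz":0.08}
    - {"dx":0.592, "dy":0.248, "dz":0.048}
    - {}
    - {}

```text
time_s: 27.28
position: [491.1, -283.8, 120.3]
ee_rot: [[-0.164, 0.986, -0.001], [0.986, 0.164, 0.001], [0.001, -0.001, -1.0]]
contact_force: [-0.4, -0.1, 0.1]
finger_gap: 54.8
gripper_force: 42.4
```

```bash
python3 -c "
from h import *
print(go([493,-283,75]),r.read_state()['finger_gap'])"
```

```text
[ 0.4  2.1 45.3] 54.78579420586831
```

To row units: 20 mm is 0.32, 5 mm is 0.08.

Request:
jog_arm:
  offsets:
    - {"dx":0.0064, "dy":0.032, "dz":0.32}
    - {"dz":0.32}
    - {"dz":0.08}
    - {}
    - {}

```text
time_s: 27.9
position: [494.0, -283.9, 77.0]
ee_rot: [[-0.164, 0.987, 0.001], [0.987, 0.164, -0.001], [-0.001, 0.001, -1.0]]
contact_force: [0.9, 0.4, -0.1]
finger_gap: 54.5
gripper_force: 42.4
```

```bash
python3 -c "
from h import *
print(go([493,-283,65.5]))"
```

```text
[ 1.  -0.8 11.5]
```

Request:
jog_arm:
  offsets:
    - {"dz":0.048}
    - {"dz":0.048}
    - {"dz":0.048}
    - {"dz":0.016}
    - {}

```text
time_s: 28.52
position: [493.4, -283.1, 66.0]
ee_rot: [[-0.164, 0.986, -0.0], [0.986, 0.164, 0.0], [0.0, -0.0, -1.0]]
contact_force: [-0.4, -0.1, -0.7]
finger_gap: 54.4
gripper_force: 42.4
```

```bash
python3 -c "
from h import *
print(go([493,-283,65.5]), r.read_state()['contact_force'])"
```

```text
[ 0.1 -0.4  0.5] [-0.41161525 -0.1129614  -0.71551645]
```

To row units: 1 mm is 0.016.

Request:
jog_arm:
  offsets:
    - {"dz":0.016}
    - {}

```text
time_s: 28.78
position: [493.5, -283.2, 65.2]
ee_rot: [[-0.164, 0.986, 0.0], [0.986, 0.164, 0.0], [0.0, 0.0, -1.0]]
contact_force: [-0.4, 0.7, -0.6]
finger_gap: 54.6
gripper_force: 42.4
```

Request:
jog_arm:
  offsets:
    - {}
    - {}
    - {}
    - {"dz":-0.16}
    - {"dz":-0.64}
    - {"dz":-0.64}
    - {"dx":-0.8}
    - {"dx":-0.8}
    - {"dx":-0.8}
    - {}
  finger_gap: 85

```text
time_s: 30.02
position: [518.1, -434.8, 155.2]
ee_rot: [[-0.161, 0.987, 0.001], [0.987, 0.161, -0.002], [-0.002, 0.001, -1.0]]
contact_force: [-0.4, 1.2, -0.7]
finger_gap: 84.9
gripper_force: 0.0
```

```bash
python3 look.py; python3 - <<'E'
from h import *
t=optics.capture("top");crop(t,165,180,300,270,5,"t10.png")
print(go([556.1,-440.5,130]))
E
```

```text
knob [array([ 356.6, -288.4,   26. ])]
[-16.3  36.   25.4]
```

View pics/t10.png

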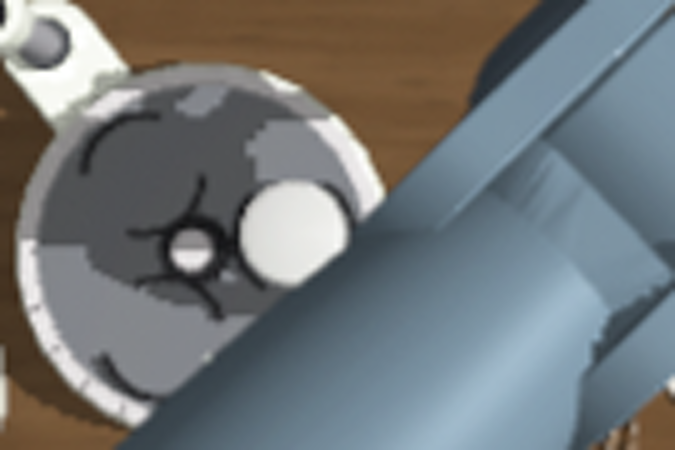

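Dish sits in nest c (crop 295,232), pointer scale undisturbed; d1 is hidden by the arm, so I check it in the side view.

To row units: 36 mm is 0.576, -16 mm is -0.256, -0.175 rad is -0.0557.

Request:
jog_arm:
  offsets:
    - {"dx":-0.256, "dy":0.576}
    - {"wz":-0.0557}
    - {"wz":-0.0557}
    - {"wz":-0.0557}
    - {"wz":-0.0557}
    - {"wz":-0.0557}
    - {"wz":-0.0557}
    - {}

```text
time_s: 31.18
position: [556.4, -439.4, 155.8]
ee_rot: [[-0.937, 0.349, -0.0], [0.349, 0.937, 0.0], [0.0, 0.0, -1.0]]
contact_force: [0.4, 0.3, -0.3]
finger_gap: 84.8
gripper_force: 0.0
```

```bash
python3 - <<'E'
from h import *
s=optics.capture("side")
h=cv2.cvtColor(s["frame"],cv2.COLOR_BGR2HSV);m=((h[...,1]<70)&(h[...,2]>110)).astype(np.uint8);m[:243]=0;m[285:]=0
for k in cv2.findContours(m,0,2)[0]:
    if cv2.contourArea(k)>150: print(cv2.boundingRect(k))
print(go([556.1,-440.5,70]),r.read_state()["ee_rot"].round(2))
E
```

```text
(149, 269, 63, 16)
(476, 253, 22, 24)
(240, 251, 28, 20)
(366, 243, 38, 30)
(322, 243, 39, 42)
(119, 243, 17, 42)
(0, 243, 109, 42)
[-0.  -0.9 85.7] [[-0.94  0.35  0.  ]
 [ 0.35  0.94  0.  ]
 [ 0.    0.   -1.  ]]
```

d1 has been knocked aside (side bbox now at 240,251). Re-measure.

```bash
python3 - <<'E'
from h import *
s=optics.capture("side")
f=lambda x,y,w,h:plane(s,(x+w/2-.5,y+h/2-.5),7)
d=f(240,251,28,20)-f(264,249,27,20)+[556.1,-440.8,0];print(d)
print(go([d[0],d[1],90]))
E
```

```text
[ 5.02857188e+02 -4.37612995e+02 -5.68434189e-14]
[ 50.9 -16.5  65.6]
```

To row units: 48 mm is 0.768, 14 mm is 0.224.

Request:
jog_arm:
  offsets:
    - {"dx":0.768, "dy":0.224}
    - {"dx":0.768, "dy":0.224}
    - {"dx":0.768, "dy":0.224}
    - {"dx":0.768, "dy":0.224}
    - {"dx":0.768, "dy":0.224}
    - {}

```text
time_s: 32.02
position: [351.6, -287.2, 154.1]
ee_rot: [[-0.937, 0.35, -0.004], [0.35, 0.937, 0.005], [0.006, 0.003, -1.0]]
contact_force: [0.7, -0.0, 0.1]
finger_gap: 84.7
gripper_force: 0.0
```

```bash
python3 look.py; python3 -c "
from h import *
print(r.read_state()['position'])"
```

```text
dish 311.8 242.3 21.1 [ 451.2 -543.3   12. ]
dish 276.3 224.3 10.3 [ 503.  -437.5   12. ]
knob [array([ 356.6, -289.4,   26. ])]
[ 355.81153709 -291.61229859  155.64875782]
```

To row units: 0.175 rad is 0.0557.

```bash
python3 -c "
from h import *
print(go([503,-437.5,90]))"
```

```text
[-188.8  -85.2   65.9]
```

Request:
jog_arm:
  offsets:
    - {"wz":0.0557}
    - {"wz":0.0557}
    - {"wz":0.0557}
    - {"wz":0.0557}
    - {"wz":0.0557}
    - {"wz":0.0557}
    - {"wz":0.0519}
    - {}

```text
time_s: 33.12
position: [357.3, -293.1, 155.7]
ee_rot: [[-0.003, 1.0, 0.002], [1.0, 0.003, -0.002], [-0.002, 0.002, -1.0]]
contact_force: [-0.6, 0.3, 0.2]
finger_gap: 85.3
gripper_force: 0.0
```

```bash
python3 -c "
from h import *
print(go([503,-437.5,90]),r.read_state()['ee_rot'].round(3))"
```

```text
[-144.8  145.2   66.1] [[-0.003  1.     0.002]
 [ 1.     0.003 -0.002]
 [-0.002  0.002 -1.   ]]
```

To row units: -36 mm is -0.576, 35 mm is 0.56.

Request:
jog_arm:
  offsets:
    - {"dx":-0.576, "dy":0.576}
    - {"dx":-0.576, "dy":0.576}
    - {"dx":-0.576, "dy":0.576}
    - {"dx":-0.576, "dy":0.576}
    - {"dz":0.56}
    - {"dz":0.496}
    - {}
    - {}

```text
time_s: 34.12
position: [500.7, -436.1, 90.3]
ee_rot: [[-0.003, 1.0, 0.001], [1.0, 0.003, -0.001], [-0.001, 0.001, -1.0]]
contact_force: [-0.5, -0.1, 0.5]
finger_gap: 85.3
gripper_force: 0.0
```

```bash
python3 - <<'E'
from h import *
print(go([503,-437.5,20]))
s=optics.capture("side")
h=cv2.cvtColor(s["frame"],cv2.COLOR_BGR2HSV);m=((h[...,1]<70)&(h[...,2]>110)).astype(np.uint8);m[:248]=0;m[285:]=0
print([cv2.boundingRect(k) for k in cv2.findContours(m,0,2)[0] if cv2.contourArea(k)>150])
E
```

```text
[-1.3  2.2 70.3]
[(149, 269, 63, 16), (476, 253, 22, 24), (240, 251, 28, 20), (366, 248, 38, 25), (322, 248, 38, 37), (119, 248, 16, 37), (0, 248, 109, 37)]
```

Dish still there. Descend, grip, lift.

To row units: 30 mm is 0.48, 25 mm is 0.4.

Request:
jog_arm:
  offsets:
    - {"dx":-0.0208, "dy":0.032, "dz":0.48}
    - {"dz":0.4}
    - {"dz":0.176}
    - {"dz":0.064}
    - {}
    - {}

```text
time_s: 34.92
position: [502.6, -437.4, 20.4]
ee_rot: [[-0.002, 1.0, 0.002], [1.0, 0.002, -0.001], [-0.001, 0.002, -1.0]]
contact_force: [-0.0, 0.9, 0.6]
finger_gap: 85.0
gripper_force: 0.0
```

```bash
python3 -c "
from h import *
print(go([503,-437.5,20]))"
```

```text
[-0.1  0.4  0.4]
```

Request:
jog_arm:
  offsets:
    - {}
    - {}
    - {}
    - {}
    - {}
    - {}
  finger_gap: 40
  squeeze: 40

```text
time_s: 35.67
position: [502.4, -437.2, 20.0]
ee_rot: [[-0.002, 1.0, 0.001], [1.0, 0.002, -0.001], [-0.001, 0.001, -1.0]]
contact_force: [-0.8, 0.8, 5.2]
finger_gap: 54.6
gripper_force: 42.6
```

```bash
python3 -c "
from h import *
print(r.read_state()['position'])"
```

```text
[ 502.43092025 -437.21259421   20.03624951]
```

Request:
jog_arm:
  offsets:
    - {"dz":-0.24}
    - {"dz":-0.4}
    - {"dz":-0.64}
    - {"dz":-0.64}
    - {}

```text
time_s: 36.3
position: [503.9, -438.8, 144.1]
ee_rot: [[-0.002, 1.0, 0.006], [1.0, 0.002, -0.006], [-0.006, 0.006, -1.0]]
contact_force: [0.9, -0.3, 0.5]
finger_gap: 54.4
gripper_force: 42.4
```

```bash
python3 -c "
from h import *
print(go([432.5,-209.3,140]))"
```

```text
[229.6 -71.    2.3]
```

To row units: 40 mm is 0.64, 29 mm is 0.464, -0.173 rad is -0.0551.

Request:
jog_arm:
  offsets:
    - {"dx":0.64, "dy":-0.192}
    - {"dx":0.64, "dy":-0.192}
    - {"dx":0.64, "dy":-0.192}
    - {"dx":0.64, "dy":-0.192}
    - {"dx":0.64, "dy":-0.192}
    - {"dx":0.464, "dy":-0.176}
    - {"wz":-0.0551}
    - {"wz":-0.0551}
    - {"wz":-0.0551}
    - {"wz":-0.0551}

```text
time_s: 37.55
position: [429.7, -207.3, 138.3]
ee_rot: [[-0.644, 0.765, -0.002], [0.765, 0.644, 0.001], [0.002, -0.0, -1.0]]
contact_force: [0.4, -0.3, -1.2]
finger_gap: 54.3
gripper_force: 42.4
```

Request:
jog_arm:
  offsets:
    - {"wz":-0.0551}
    - {"wz":-0.0551}
    - {"wz":-0.0547}
    - {}

```text
time_s: 38.05
position: [429.8, -207.4, 138.4]
ee_rot: [[-0.936, 0.353, -0.001], [0.353, 0.936, 0.001], [0.002, 0.0, -1.0]]
contact_force: [0.0, -0.0, -0.2]
finger_gap: 54.4
gripper_force: 42.4
```

```bash
python3 -c "
from h import *
print(go([432.6,-209,80]),r.read_state()['ee_rot'].round(3),r.read_state()['joint_pos'].round(2))
t=optics.capture('side');crop(t,180,120,320,250,4,'s11.png')"
```

```text
[-3.3 -0.5 58.4] [[-0.936  0.353 -0.001]
 [ 0.353  0.936  0.001]
 [ 0.002  0.    -1.   ]] [-0.58  0.25 -0.4   0.92  0.   -0.22]
```

View pics/s11.png

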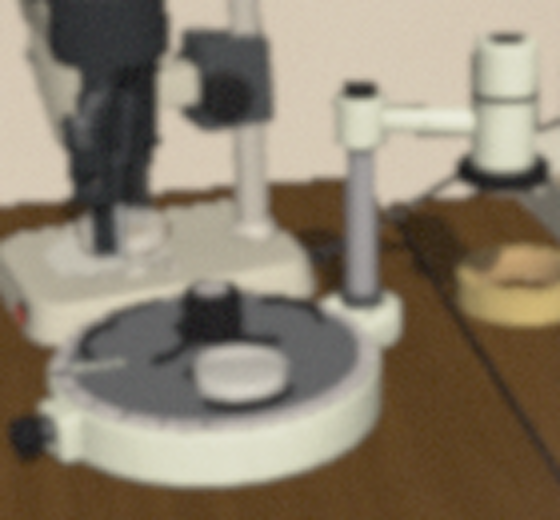

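Dish in nest c at (240,372), the held dish near (120,232), knob home. Lower into nest b.

To row units: 25 mm is 0.4, 9 mm is 0.144.

Request:
jog_arm:
  offsets:
    - {"dx":-0.0528, "dy":-0.008, "dz":0.4}
    - {"dz":0.4}
    - {"dz":0.144}
    - {}
    - {}

```text
time_s: 38.72
position: [434.0, -209.9, 81.0]
ee_rot: [[-0.936, 0.352, 0.001], [0.352, 0.936, -0.001], [-0.001, -0.0, -1.0]]
contact_force: [0.2, 0.5, -0.5]
finger_gap: 54.2
gripper_force: 42.4
```

```bash
python3 -c "
from h import *
print(go([432.6,-209,65.5]),r.read_state()['finger_gap'])"
```

```text
[ 1.7  0.3 15.5] 54.21089703838506
```

Request:
jog_arm:
  offsets:
    - {"dz":0.064}
    - {"dz":0.064}
    - {"dz":0.048}
    - {"dz":0.032}
    - {}

```text
time_s: 39.35
position: [433.3, -209.4, 67.0]
ee_rot: [[-0.936, 0.351, -0.0], [0.351, 0.936, 0.0], [0.0, 0.0, -1.0]]
contact_force: [-0.7, -0.6, -1.0]
finger_gap: 54.6
gripper_force: 42.4
```

```bash
python3 -c "
from h import *
print(go([432.6,-209,65.5]), r.read_state()['contact_force'])"
```

```text
[0.8 0.1 1.5] [-0.67929638 -0.59034819 -0.99559318]
```

To row units: 1.5 mm is 0.024, 0.8 mm is 0.0128.

Request:
jog_arm:
  offsets:
    - {"dx":0.0128, "dz":0.024}
    - {"dz":0.0112}
    - {}

```text
time_s: 39.72
position: [432.7, -209.2, 65.0]
ee_rot: [[-0.936, 0.351, 0.0], [0.351, 0.936, 0.0], [-0.0, 0.0, -1.0]]
contact_force: [-0.1, 0.2, 0.7]
finger_gap: 54.5
gripper_force: 42.4
```

Request:
jog_arm:
  offsets:
    - {}
    - {}
    - {}
    - {"dz":-0.16}
    - {"dz":-0.64}
    - {"dz":-0.8}
    - {"dz":-0.8}
    - {"dz":-0.8}
    - {"dz":-0.48}
    - {}
  finger_gap: 85

```text
time_s: 40.98
position: [434.1, -210.1, 298.4]
ee_rot: [[-0.936, 0.351, 0.005], [0.351, 0.936, -0.004], [-0.006, -0.001, -1.0]]
contact_force: [-0.8, 0.2, -1.2]
finger_gap: 85.1
gripper_force: 0.0
```

```bash
python3 -c "
from h import *
print(go([484,-230,296]),r.read_state()['joint_pos'].round(2))"
```

```text
[-53.7  -1.1   2.7] [-0.58  0.17 -0.08  1.31  0.   -0.22]
```

To row units: -35 mm is -0.56, -31.5 mm is -0.504.

Request:
jog_arm:
  offsets:
    - {"dx":-0.504, "dy":-0.56}
    - {"dx":-0.504, "dy":-0.56}
    - {"dx":-0.504, "dy":-0.56}
    - {"dx":-0.504, "dy":-0.56}
    - {"dx":-0.504, "dy":-0.56}
    - {}

```text
time_s: 41.72
position: [518.5, -430.9, 290.7]
ee_rot: [[-0.935, 0.354, -0.003], [0.354, 0.935, 0.003], [0.004, 0.002, -1.0]]
contact_force: [-0.9, 0.4, -0.9]
finger_gap: 85.4
gripper_force: 0.0
```

```bash
python3 - <<'E'
from h import *
t=optics.capture("top");s=optics.capture("side");h=cv2.cvtColor(t["frame"],cv2.COLOR_BGR2HSV)
A=cv2.resize(t["frame"][180:280,150:270],None,fx=3.3,fy=3.3);B=cv2.resize(s["frame"][150:250,170:290],None,fx=3.3,fy=3.3)
cv2.imwrite("pics/b12.png",np.hstack([A,B]))
hd=t["frame"][110:175,140:215];print(proj(t,[[698.7,-161.9,225]]))
E
```

```text
[[170.88000128 142.23118772]]
```

View pics/b12.png

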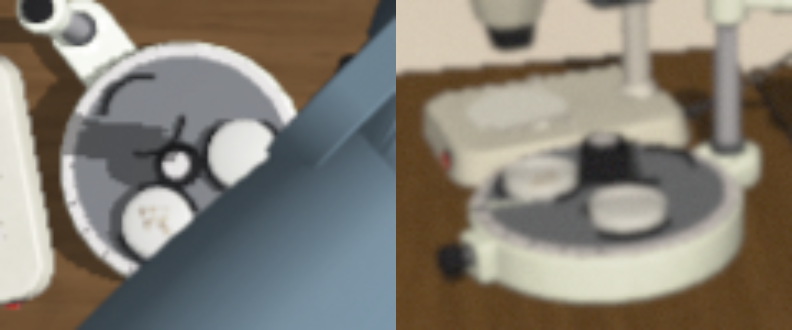

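Both dishes sit in their nests (b at crop (157,222), c at (243,150)); knob home and pointer at zero. Now back to the camera head (no more pictures viewed from here).

To row units: 45 mm is 0.72, -10.5 mm is -0.168, -0.178 rad is -0.0567.

Request:
jog_arm:
  offsets:
    - {"dx":-0.168, "dy":0.72}
    - {"dx":-0.168, "dy":0.72}
    - {"dx":-0.168, "dy":0.72}
    - {"dx":-0.168, "dy":0.72}
    - {"dx":-0.168, "dy":0.72}
    - {"dx":-0.168, "dy":0.72}
    - {"dx":-0.16, "dy":0.704}
    - {"wz":-0.0567}
    - {"wz":-0.0567}
    - {"wz":-0.0567}

```text
time_s: 43.08
position: [696.5, -158.2, 296.0]
ee_rot: [[-0.983, -0.182, -0.0], [-0.182, 0.983, 0.0], [-0.0, 0.0, -1.0]]
contact_force: [-0.2, -0.3, -0.4]
finger_gap: 84.6
gripper_force: 0.0
```

Request:
jog_arm:
  offsets:
    - {"wz":-0.0567}
    - {"wz":-0.0567}
    - {"wz":-0.0567}
    - {"wz":-0.0567}
    - {"wz":-0.0567}
    - {"wz":-0.0573}
    - {}

```text
time_s: 43.95
position: [696.5, -158.8, 296.0]
ee_rot: [[-0.321, -0.947, 0.0], [-0.947, 0.321, 0.0], [-0.0, -0.0, -1.0]]
contact_force: [0.5, -0.8, -0.1]
finger_gap: 85.1
gripper_force: 0.0
```

```bash
python3 - <<'E'
from h import *
print(go([698.7,-161.9,209.5]),r.read_state()["ee_rot"].round(3))
s=optics.capture("side");g=s["frame"];x,y=proj(s,[[698.7,-161.9,225]])[0];print(x,y)
h=cv2.cvtColor(g,cv2.COLOR_BGR2HSV);m=((h[...,2]>150)&(h[...,1]<45)).astype(np.uint8)
v=int(y)+8;print("".join(map(str,m[v,int(x)-25:int(x)+26])))
E
```

```text
[ 2.3 -3.1 86.5] [[-0.321 -0.947  0.   ]
 [-0.947  0.321  0.   ]
 [-0.    -0.    -1.   ]]
306.4984668234792 128.98920183289738
111111111111111110011111111111111111111111110000000
```

Request:
jog_arm:
  offsets:
    - {"dx":0.0368, "dy":-0.048, "dz":0.48}
    - {"dz":0.48}
    - {"dz":0.416}
    - {}
    - {}

```text
time_s: 44.62
position: [699.7, -163.0, 210.5]
ee_rot: [[-0.321, -0.947, 0.001], [-0.947, 0.321, -0.0], [-0.0, -0.001, -1.0]]
contact_force: [-0.8, -0.7, 1.0]
finger_gap: 85.0
gripper_force: 0.0
```

```bash
python3 -c "
from h import *
print(go([698.7,-161.9,209.5]))"
```

```text
[-0.8  1.3  1. ]
```

Request:
jog_arm:
  offsets:
    - {}
    - {}
    - {}
    - {}
    - {}
    - {}
  finger_gap: 35
  squeeze: 40

```text
time_s: 45.38
position: [698.4, -162.8, 210.4]
ee_rot: [[-0.32, -0.947, -0.001], [-0.947, 0.32, 0.0], [-0.0, 0.001, -1.0]]
contact_force: [-4.8, 1.3, 5.2]
finger_gap: 44.2
gripper_force: 42.8
```

Request:
jog_arm:
  offsets:
    - {"dx":0.2384, "dy":0.0176, "wz":0.0477}
    - {"dx":0.2384, "dy":0.0176, "wz":0.0477}
    - {"dx":0.2384, "dy":0.0176, "wz":0.0477}
    - {"dx":0.2384, "dy":0.0176, "wz":0.0477}
    - {"dx":0.2384, "dy":0.0176, "wz":0.0477}
    - {"dx":0.2384, "dy":0.0176, "wz":0.0477}
    - {}

```text
time_s: 46.25
position: [637.7, -225.0, 210.3]
ee_rot: [[-0.941, -0.338, -0.0], [-0.338, 0.941, 0.001], [-0.0, 0.001, -1.0]]
contact_force: [-5.1, 3.2, 7.0]
finger_gap: 44.2
gripper_force: 43.1
```

```bash
python3 -c "
from h import *
s=r.read_state();p=s['position'][:2]-[604,-131.5];print(np.linalg.norm(p),np.degrees(np.arctan2(p[1],p[0]))+140.65,s['ft_torque'])"
```

```text
99.35336697611837 70.4649272115832 [0.58707691 0.83996235 0.27756418]
```

To row units: 14.9 mm is 0.2384, 10 mm is 0.16, 0.15 rad is 0.0477.

Request:
jog_arm:
  offsets:
    - {"dx":0.2384, "dy":0.0176, "wz":0.0477}
    - {"dx":0.2384, "dy":0.0176, "wz":0.0477}
    - {"dx":0.2384, "dy":0.0176, "wz":0.0477}
    - {"dx":0.2384, "dy":0.0176, "wz":0.0477}
    - {"dx":0.2384, "dy":0.0176, "wz":0.0477}
    - {"dx":0.2384, "dy":0.0176, "wz":0.0477}
    - {"dx":0.2384, "dy":0.0176, "wz":0.0477}
    - {"dx":0.16, "dy":0.008, "wz":0.0318}
    - {}

```text
time_s: 47.38
position: [532.0, -200.7, 210.3]
ee_rot: [[-0.694, 0.72, -0.001], [0.72, 0.694, -0.002], [-0.0, -0.002, -1.0]]
contact_force: [-8.9, -0.1, 8.2]
finger_gap: 43.9
gripper_force: 43.4
```

Request:
jog_arm:
  offsets:
    - {"dx":0.048, "wz":0.0095}
    - {"dx":0.032, "wz":0.0064}
    - {"dx":0.032, "wz":0.0064}
    - {}

```text
time_s: 47.88
position: [527.3, -195.5, 210.3]
ee_rot: [[-0.642, 0.766, -0.002], [0.766, 0.642, -0.001], [0.0, -0.002, -1.0]]
contact_force: [-8.5, -0.9, 9.1]
finger_gap: 43.7
gripper_force: 43.5
```

```bash
python3 -c "
from h import *
s=r.read_state();p=s['position'][:2]-[604,-131.5];print(np.linalg.norm(p),np.degrees(np.arctan2(p[1],p[0]))+140.65,s['ft_torque'],s['contact_force'])"
```

```text
99.89737378788493 0.5271608056925459 [0.35310816 1.13084638 0.43655666] [-8.52525818 -0.92760531  9.07594671]
```

To row units: 1.5 mm is 0.024, 0.015 rad is 0.0048.

Request:
jog_arm:
  offsets:
    - {"dx":0.024, "wz":0.0048}
    - {"dx":0.024, "wz":0.0048}
    - {"dx":0.024, "wz":0.0048}
    - {}
    - {}

```text
time_s: 48.5
position: [526.9, -195.2, 210.3]
ee_rot: [[-0.606, 0.795, 0.002], [0.795, 0.606, -0.007], [-0.007, -0.003, -1.0]]
contact_force: [-1.0, -8.3, 2.3]
finger_gap: 44.2
gripper_force: 42.9
```

```bash
python3 -c "
from h import *
s=r.read_state();p=s['position'][:2]-[604,-131.5];print(np.linalg.norm(p),np.degrees(np.arctan2(p[1],p[0]))+140.65,s['ee_rot'].T@s['contact_force'])"
```

```text
99.98542569981974 0.2143880683152588 [-6.00201452 -5.77531687 -2.20154815]
```

To row units: 2 mm is 0.032.

Request:
jog_arm:
  offsets:
    - {"dx":0.032}
    - {}
    - {}

```text
time_s: 48.88
position: [526.9, -195.1, 210.3]
ee_rot: [[-0.606, 0.796, 0.004], [0.795, 0.606, -0.01], [-0.011, -0.003, -1.0]]
contact_force: [3.4, -12.5, -1.9]
finger_gap: 44.3
gripper_force: 42.7
```

Request:
jog_arm:
  offsets:
    - {}
    - {}
    - {}
    - {}
    - {"dz":-0.48}
    - {"dz":-0.8}
    - {"dz":-0.8}
    - {"dz":-0.8}
    - {"dz":-0.48}
    - {}
  finger_gap: 85

```text
time_s: 50.12
position: [525.3, -190.7, 421.6]
ee_rot: [[-0.606, 0.795, 0.005], [0.795, 0.606, -0.002], [-0.005, 0.003, -1.0]]
contact_force: [-0.2, 0.4, 0.3]
finger_gap: 85.1
gripper_force: 0.0
```

Request:
jog_arm:
  offsets:
    - {"dx":-0.64, "dy":-0.64}
    - {"dx":-0.64, "dy":-0.64}
    - {"dx":-0.64, "dy":-0.64}
    - {"dx":-0.64, "dy":-0.64}
    - {"dx":-0.64, "dy":-0.64}
    - {}
    - {}

```text
time_s: 51.0
position: [483.4, -467.5, 414.0]
ee_rot: [[-0.606, 0.796, 0.004], [0.796, 0.606, -0.003], [-0.004, 0.001, -1.0]]
contact_force: [0.7, 1.0, 1.4]
finger_gap: 85.0
gripper_force: 0.0
```

```bash
python3 look.py; python3 - <<'E'
from h import *
t=optics.capture("top");s=optics.capture("side")
# head top dark disc, triangulated
for n,c in(("top",t),("side",s)):
    x,y=proj(c,[[526.9,-195,225]])[0].round().astype(int)
    g=c["frame"][y-8:y+9,x-12:x+13].max(2);k,l,st,ce=cv2.connectedComponentsWithStats((g<85).astype(np.uint8))
    for q,e in zip(st[1:],ce[1:]):
        if q[4]>6: P=plane(c,e+[x-12,y-8],225);d=P[:2]-[604,-131.5];print(n,q[4],P.round(1),np.arctan2(d[1],d[0])+np.radians(140.65))
# dishes: white blobs on the disc
for n,X in(("b",[432.6,-209]),("c",[493,-283])):
    a=np.linspace(0,2*np.pi,60);pts=np.concatenate([np.c_[X[0]+30*np.cos(a),X[1]+30*np.sin(a),0*a+z] for z in(45,59)])
    q=proj(t,pts);x0,y0=(q.min(0)-5).astype(int);x1,y1=(q.max(0)+6).astype(int)
    h=cv2.cvtColor(t["frame"][y0:y1,x0:x1],cv2.COLOR_BGR2HSV);m=((h[...,1]<70)&(h[...,2]>165)).astype(np.uint8)
    k=max(cv2.findContours(m,0,2)[0],key=cv2.contourArea);(u,v),R=cv2.minEnclosingCircle(k);print(n,R,plane(t,(u+x0,v+y0),57).round(1))
print(r.read_state()["position"])
E
python3 nest.py
```

```text
knob [array([ 356.9, -288.9,   26. ])]
top 39 [ 535.8 -168.3  225. ] -0.19164510240163501
top 11 [ 545.2 -218.4  225. ] 0.288894640962857
top 65 [ 526.9 -194.4  225. ] -0.0025686878308053274
side 101 [ 513.  -172.4  225. ] -0.2649273182029317
b 17.00725746154785 [ 415.5 -211.8   57. ]
c 10.773969650268555 [ 494.7 -284.    57. ]
[ 483.97367941 -466.29982171  417.61189563]
a [ 526.8 -195.4] 101
  fit [ 526.9 -194.3] 3.3
b [ 432.8 -210.9] 48
  fit [ 434.1 -208.3] 1.43
c [ 493.2 -284.6] 43
  fit [ 493.8 -282.5] 1.24
```

```bash
python3 - <<'E'
from h import *
s=optics.capture("side");h=cv2.cvtColor(s["frame"],cv2.COLOR_BGR2HSV)
for n,X in(("b",[432.6,-209]),("c",[493,-283])):
    a=np.linspace(0,2*np.pi,60);pts=np.concatenate([np.c_[X[0]+30*np.cos(a),X[1]+30*np.sin(a),0*a+z] for z in(45,59)])
    q=proj(s,pts);x0,y0=(q.min(0)-3).astype(int);x1,y1=(q.max(0)+4).astype(int)
    m=(h[y0:y1,x0:x1,2]>130)&(h[y0:y1,x0:x1,1]<70);print(n,q.min(0)-[x0,y0],q.max(0)-[x0,y0])
    for row in m.astype(int):print("".join(map(str,row)))
E
```

```text
b [3.95547601 3.52868816] [26.91585603 17.80984479]
111111111111111111111111111100
111111111111111111111111110000
111111111111111111111110000000
111111111111111111110000000000
111111111111111111111100000000
111111111111111111111111100000
111111111111111111111111110000
111111111111111111111111110000
111111111111111111111111110000
111111111111111111111111110000
110001111111111111111111110000
110001111111111111111111110000
100001111111111111111111110000
100000111111111111111111110000
000000111111111111111111100000
000000111111111111111100000000
000000011111111111110000000000
000000011111111111100000000000
111111111111100000000000000000
111000000000000000000000000000
100000000000000000000000000000
c [3.83627304 3.72692229] [27.79580158 19.24303753]
0000000000000000000000000000000
0000000000000000000000000000000
0000000000000000000000000000000
0000000000000000000000000000000
0000000000001111111100000000000
0000000011111111111111111000000
0000001111111111111111111100000
0000001111111111111111111110000
0000011111111111111111111111000
0000011111111111111111111111000
0000011111111111111111111111000
0000011111111111111111111111000
0000011111111111111111111110000
0000011111111111111111111110000
0000011111111111111111111110000
0000001111111111111111111100000
0000000111111111111111110000000
0000000001111111111111000000000
0000000000000000000000000000000
0000000000000000000000000000011
0000000000000000000000000111111
0000000000000000000011111111111
0000000000000011111111111111111
```

Both dishes match the predicted silhouettes to within about a pixel.

```bash
python3 -c "
from rig import r, optics
print(r.sign_off())"
```

```text
the job is handed in; nothing more can be done
None
```

I handed the job in at about 51 s, and the final camera checks look right: pointer at zero, brake knob home, both dishes flat in nests b and c, and camera arm against its stop. The sign-off returned no verdict, only two dishes were on the table (one was knocked aside mid-run and found again), I did not re-measure the bystanders though nothing touched them, and I viewed 15 pictures, one over the limit of 14.

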